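# Show the stain jar's label to the bench camera with the sprung mirror

### The arm

A 7-joint arm with a two-finger parallel gripper is mounted at the origin on the work surface. World frame = base frame: x ahead of the robot, y to its left, z up, the work surface at z = 0. Lengths are in mm, angles in rad, forces in N, time in s.
With the tool pointing down it reaches from about 375 to 925 mm from the base axis. Payload 3.1 kg.
Tool frame: the origin (TCP) lies midway between the tips of the shut fingers; the grasp point (between the pads) lies 19 mm behind it (manip.grip_point_offset is the distance from the TCP to the grasp point, in mm); z points along the fingers, y is the line along which they close (so a half turn about z gives the same grasp; the last joint's range is limited). The gripper opens to 85 mm and grips with 20 to 120 N. Pads are 22 mm wide; open, the fingers measure 114 mm over their backs; the gripper's body (76 mm by 85 mm) begins 54 mm behind the grasp point. The pads swing forward as they close: fully open they stand 13 mm farther back than shut.
Start: joints at [-1.261, 0.383, 0.044, 1.598, -0.018, 1.161, -0.05], TCP at [257.762, 596.709, 231.269] pointing down, gripper open.
Joint ranges: [-2.61, 2.61], [-0.41, 2.15], [-1.48, 1.57], [0, 2.5], [-1.57, 4.71], [0.05, 1.97], [-2.85, 2.85]. Speed limits (rad/s): [2.79, 2.79, 3.14, 3.14, 3.14, 3.14, 3.14].

### API

Orientations are given as a 3x3 rotation matrix whose columns are the frame's x, y, z axes.
In Python, from workcell import manip gives the robot as it stands. The module is installed in compiled form; this text tells all that it offers.
- The arm moves only by the shell command python3 -m handwheel 'ROWS' [FORCE]. ROWS is JSON, a list of rows, each a list of 7 numbers: the closure, from 0 (fully open) to 1 (shut), then the shift along the tool's x, y, z normalised to -1 to 1, where 1 is 200 mm, then the turn, a rotation vector about the tool's x, y, z normalised to -1 to 1, where 1 is 30 degrees. In form: [[hand, x, y, z, wx, wy, wz], ...]. A call has 1 to 10 rows; each row shifts and turns the commanded pose from where the row before left it, along the tool's axes as they then stand; what a row does not reach is not made up. A row lasts 1/8 s, in which the tool goes at most 62.5 mm and 10.7 degrees, less where a joint would pass 70% of its speed; a pose out of reach is approached as far as the arm can. A call with a number of a shift or a turn outside -1 to 1 is refused whole. A call with a gripper value outside its range is refused whole. The fingers move at their own pace and stop on an object; FORCE is the grip in N (left out, the last holds). Time passes only in rows, so rows that do not move let the fingers close. It gives the time, the measured TCP pose, the force, the opening and the grip force at its end, in the units of the state.
- manip.get_state(): the state, without advancing time (a new reading comes with each control period).
- manip.read_camera(name): name is "scene" or "top"; returns a dict with "pixels" (384x512x3 uint8, red, green, blue), "fovy" (degrees; the focal length in pixels is half the picture's height over the tangent of half this angle, whatever the lens; pixels are square), "cx", "cy" (the principal point, pixels), "rvec" (rotation vector, rad) and "tvec" (3), from world to camera coordinates, as OpenCV has them. Camera axes: x right, y down, z forward; pixel columns grow to the right and rows downward; lengths in mm; the calibration is good to about 2 mm. A picture is of the moment at which its call begins. There is no depth.
- manip.sign_off(): hands the job in; it is judged then, once.
The state is a dict: "t": time; "joints": joint angles; "joint_vel": joint speeds; "effort": joint torques, N m; "tool_pos": TCP position; "orientation": TCP orientation; "ft_force": force on the tool from outside, world axes, zero at the start; "ft_torque": the same for the moment, N m; "finger_gap": finger opening in mm; "grip_force": force on a finger pad.
Only numpy, scipy, OpenCV 4.12 (cv2) and the standard library are available. Lean on these libraries where they do the work, as an engineer would, in place of code of your own. Each camera call takes 0.05 s, during which the arm holds its last target. There are 200 camera calls.

### The job

Lift the squat screw-top glass jar and set it gently upright in the middle of the round cork pad, and let go of it. Then take the wooden fin on top of the inspection mirror and turn the mirror clockwise (seen from above) until the bench camera on the same plank, which looks straight at the mirror, sees the jar's paper label reflected in the middle of the glass. The mirror springs back when released, so finish while still gripping the fin and holding that angle, with the jar left standing and everything else on the bench left where it is.

Things in the scene. Friction and masses are not known exactly. Their poses are not given: they have to be found in the camera images.
- jar_mid (a point): Centre (on the axis, 40 mm above the underside) of the squat amber glass jar with a steel screw cap: 54 mm across, 80 mm tall, about 0.2 to 0.4 kg, loose on the bench, z axis up. Its plain paper label, a band all round the body from 11 to 38 mm above the underside (so its turn about z does not matter), is the marker the camera must see.
- jar: The same jar; origin at the centre of its underside.
- pad: Round cork pad fixed to the bench, 94 mm across, 12 mm thick; origin at the centre of its underside on the bench, so the jar stands on it with its underside 12 mm and its centre 52 mm above this origin.
- station: Fixed plywood plank 300 x 100 x 18 mm along its x axis, x = -50 to 250 mm; z up. Origin on the bench under the mirror's vertical turning axis. A black camera on it has its lens at x = 182, y = 0, z = 100 mm and looks along -x at the mirror; housing up to 121 mm high. A plywood guard (x 100 to 250, y = -46, up to 130 mm high) hides the pad from it, so it sees the jar by reflection only.
- mirror_grip (a point): Centre of the wooden fin on top of the mirror, on its vertical turning axis, 140 mm above the bench. Fin: upright plate 10 mm thick along this point's x axis, 44 mm wide along y, 40 mm tall. Its x axis is the way the glass faces, and turns with it. Below, from 34 to 110 mm above the bench: the mirror, glass 56 x 68 mm in a black frame 64 mm wide, 10 mm thick.
- mirror (a joint): Mirror angle a in rad, 0 at rest to 1.35, growing clockwise from above; a light spring (0.08 N m per rad) turns it back to 0. The glass faces -(0.14 + a) rad about z from the station's x axis. The label shows in mid-glass when the glass faces half-way between the directions from the turning axis to the lens (station x axis) and to the jar: a = 0.3 to 1.15, depending on the layout.
- sight: Not visible: the camera's line of sight after reflection. Origin on the mirror's turning axis; its x axis is the level direction in which the camera looks by way of the mirror, -(0.28 + 2a) rad about z from the station's x axis (twice the mirror's turn). The label shows in mid-glass when this x axis points at the jar.
- glue_bottle: Bystander: tall white bottle, 64 mm across, 200 mm tall; origin under its centre.
- paint_can: Bystander: tin can with a paper label, 84 mm across, 100 mm tall; origin under its centre.
- tub: Bystander: open white plastic bowl, 110 mm across, 70 mm tall; origin under its centre.
- sanding_block: Bystander: cork sanding block, 55 x 50 x 35 mm; origin under its centre.
- offcut: Bystander: flat pale wood offcut with one round end, about 90 x 60 x 18 mm; origin on its underside.
- mallet: Bystander: hammer lying on the bench along its x axis.
- tape_roll: Bystander: cardboard ring lying flat, 90 mm across, 24 mm tall; origin under its centre.

How it is judged (in metres and radians):
On the way:
1. the jar stands upright on the cork pad, let go (horizontal distance between jar_mid and pad below 0.022 m and angle between jar_mid's own z axis and vertical below 0.12 rad and z of jar_mid in the frame of pad between 0.046 and 0.058 m and contact force between the fingers and jar below 0.05 N and linear speed of jar below 0.02 m/s), for 0.2 s.
At the end, for the whole second after the job is handed in: The jar stands released, at rest and upright (0.12 rad) on the cork pad, within 22 mm of its centre; the fingers hold the mirror (over 1 N) still, turned over 0.15 rad, so that the camera's reflected line of sight passes within 28 mm sideways of the jar's axis (all of step 1 and y of jar_mid in the frame of sight between -0.028 and 0.028 m and x of jar_mid in the frame of sight above 0.08 m and contact force between the fingers and mirror above 1 N and value of joint mirror above 0.15 rad and velocity of joint mirror between -0.05 and 0.05 rad/s); the arm keeps its last pose, push and grip.
It fails at once if the jar is tipped more than 0.6 rad (angle between jar_mid's own z axis and vertical above 0.6 rad).
It fails at once if the jar falls freely (faster than 0.45 m/s out of the fingers, a drop of over 10 mm) (linear speed of jar above 0.45 m/s and contact force between the fingers and jar below 0.05 N).
It fails at once if the jar is slammed onto the pad (meets it faster than 0.35 m/s) (contact force between jar and pad above 1 N and linear speed of jar above 0.35 m/s).
It fails at once if a bystander is moved more than 30 mm (distance of any of glue_bottle, paint_can, tub, sanding_block, offcut, mallet, tape_roll from where it was at the start of the episode above 0.03 m).
It also fails if it takes over 50 s, if anything falls off the work surface, if the arm or the gripper's body presses on something with over 40 N, if the wrist force passes 120 N, or if a joint passes its speed limit or range.

## Working session

There is one attempt and no reset: what is moved stays moved. The work goes in short steps, Python scripts to look and compute and a shell command to move; the robot and the scene stay as the last step left them, time stands still between calls to the robot, and variables do not carry over. Pictures are saved under pics/ and viewed, at most 10 in all, crops included, and the job is handed in when it is done.

```bash
mkdir -p pics; cat > h.py <<'E'
import numpy as np, cv2
from workcell import manip
def shot(n):
    c=manip.read_camera(n); np.save(f'pics/{n}.npy',c,allow_pickle=True); return c
def load(n): return np.load(f'pics/{n}.npy',allow_pickle=True).item()
def K(c):
    f=c['pixels'].shape[0]/2/np.tan(np.radians(c['fovy'])/2); return np.array([[f,0,c['cx']],[0,f,c['cy']],[0,0,1.]])
def ray(c,u,v,z):
    R=cv2.Rodrigues(np.array(c['rvec'],float))[0];t=np.array(c['tvec'],float).ravel()
    o=-R.T@t; d=R.T@np.linalg.inv(K(c))@np.array([u,v,1.]); return o+d*(z-o[2])/d[2]
def proj(c,P):
    return cv2.projectPoints(np.array(P,float).reshape(-1,3),np.array(c['rvec'],float),np.array(c['tvec'],float),K(c),None)[0].reshape(-1,2)
def save(c,name,crop=None,s=1):
    im=c['pixels'][:,:,::-1]
    if crop: x,y,w,h=crop; im=im[y:y+h,x:x+w]
    cv2.imwrite('pics/'+name,cv2.resize(im,None,fx=s,fy=s,interpolation=cv2.INTER_CUBIC))
E
python3 - <<'E'
from h import *
for n in('scene','top'):
    c=shot(n); save(c,n+'0.png',s=1.5); R=cv2.Rodrigues(np.array(c['rvec'],float))[0]; print(n,c['fovy'],-R.T@np.array(c['tvec']).ravel())
s=manip.get_state(); print(s); print(manip.grip_point_offset)
E
```

```text
scene 50.810226039885464 [1523.26094082 -254.54204379  769.98936293]
top 54.81739775201733 [ 365.3687658   -43.93004778 1004.9821282 ]
{'t': 0.1, 'joints': array([-1.26082931,  0.38376348,  0.04381243,  1.59942329, -0.01790917,
        1.16121249, -0.04992182]), 'joint_vel': array([-0.00120356, -0.00053983, -0.00010275, -0.00079631,  0.0002751 ,
        0.0006743 ,  0.00012602]), 'effort': array([ 2.90678858e-03, -4.34727895e+01,  1.02935269e+00, -2.50453770e+01,
        1.08740028e-02,  5.43861621e-03,  5.65539040e-06]), 'tool_pos': array([257.40723287, 595.92030146, 230.00284369]), 'orientation': array([[-9.18039094e-01,  3.96488951e-01, -8.55876994e-04],
       [ 3.96489860e-01,  9.18036324e-01, -2.25788445e-03],
       [-1.09500069e-04, -2.41217274e-03, -9.99997085e-01]]), 'ft_force': array([ 0.31512475, -0.47108427, -1.1938272 ]), 'ft_torque': array([ 0.00300724, -0.02380286, -0.00595126]), 'grip_force': 0.0, 'finger_gap': 85.55300570059063}
18.700000000000003
```

View pics/top0.png

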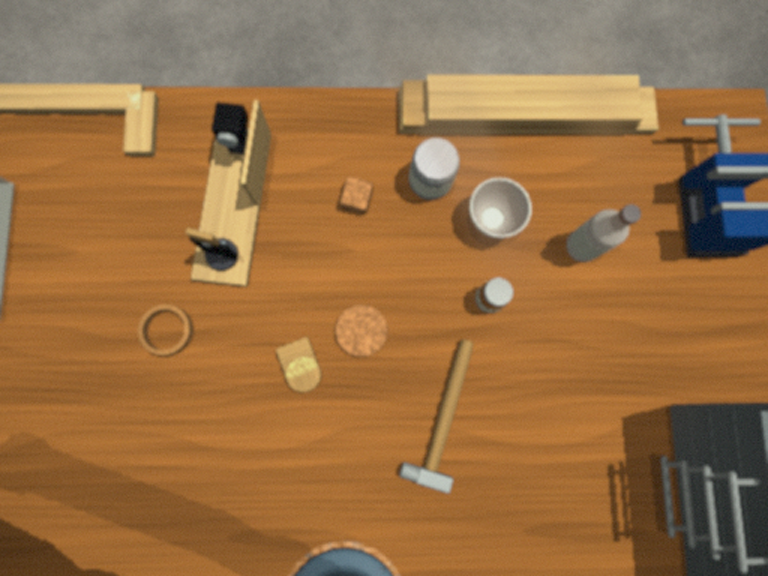

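View pics/scene0.png

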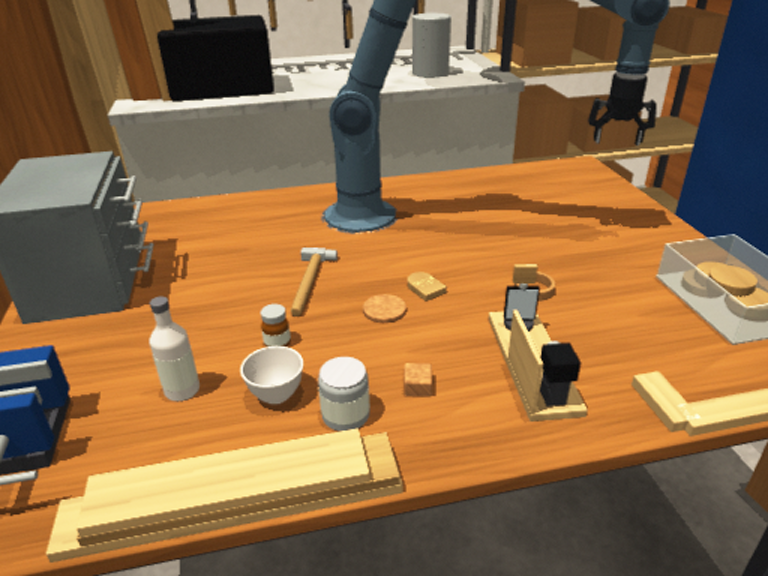

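The top picture shows the jar's cap at (498,292), the pad at (361,331) and the plank from (220,285) to (235,105), all in the 1.5x view. The base is at the bottom. I'll enlarge this area.

```bash
python3 - <<'E'
from h import *
c=load('top'); save(c,'crop1.png',(120,64,230,176),3.4)
E
```

```text
(no output)
```

View pics/crop1.png

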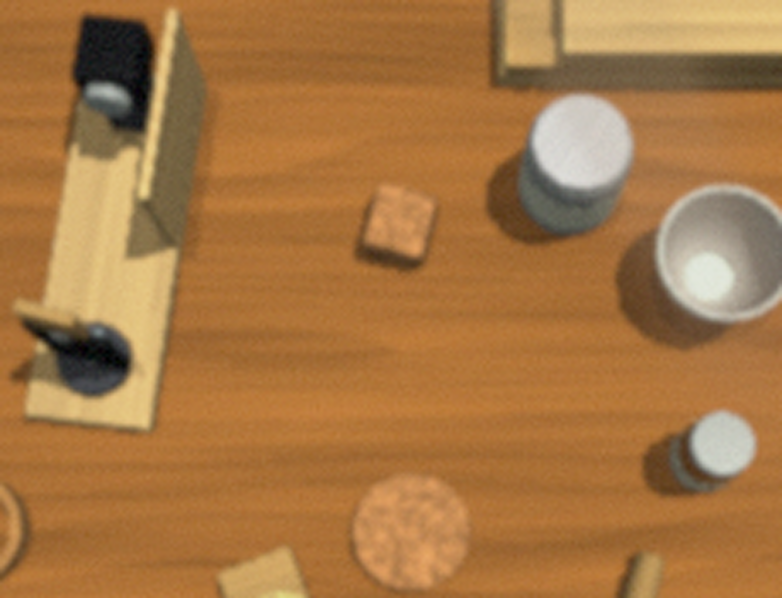

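```bash
cat >> h.py <<'E'
def cr(c,x,y,z,o=(120,64),s=3.4): return ray(c,(x+.5)/s-.5+o[0],(y+.5)/s-.5+o[1],z)
E
python3 - <<'E'
from h import *
np.set_printoptions(precision=1,suppress=True)
c=load('top')
P={k:cr(c,*v) for k,v in dict(jar=(722,443,80),pad=(411,531,12),nl=(26,416,18),nr=(152,430,18),re=(180,248,18),g0=(145,197,130),g1=(172,12,130),f0=(17,305,160),f1=(86,324,160),lens=(107,98,100),block=(400,225,35),tub=(725,255,70),can=(581,145,100)).items()}
for k,v in P.items(): print(k,v)
yd=P['nl']-P['nr']; print(np.linalg.norm(yd), np.arctan2(-yd[0],yd[1]))
for a,b in(('nr','re'),('g0','g1')):
    d=P[b]-P[a]; print(np.linalg.norm(d),np.arctan2(d[1],d[0]))
E
```

```text
jar [ 523.7 -268.5   80. ]
pad [467.5 -33.9  12. ]
nl [562.  269.2  18. ]
nr [549.7 170.1  18. ]
re [699.9 151.4  18. ]
g0 [700.6 155.3 130. ]
g1 [845.3 139.2 130. ]
f0 [611.5 233.6 160. ]
f1 [597.7 186.2 160. ]
lens [791.2 192.9 100. ]
block [712.4 -27.5  35. ]
tub [ 674. -281.   70.]
can [ 752.3 -167.2  100. ]
99.91394781238613 -0.12353014539723194
151.28864273742508 -0.12376192952691563
145.5915074731873 -0.11055098768688194
```

```bash
cat >> h.py <<'E'
def to(*p):
    s=manip.get_state();R=np.array(s['orientation']);d=R.T@(np.array(p)-s['tool_pos'])
    print('t',round(s['t'],2),'pos',s['tool_pos'].round(1),'yaw_y',np.arctan2(R[1,1],R[0,1]).round(3),'zaxis',R[:,2].round(3),'units',(d/200).round(4),'gap',round(s['finger_gap'],1),'grip',round(s['grip_force'],1),'F',s['ft_force'].round(1),'j',s['joints'].round(2))
E
A='[0,-0.18,-0.215,0.025,0,0,0]'
python3 -m handwheel '[[0,-0.18,-0.215,0.025,0,0,0],[0,-0.18,-0.215,0.025,0,0,0],[0,-0.18,-0.215,0.025,0,0,0],[0,-0.18,-0.215,0.025,0,0,0],[0,-0.18,-0.215,0.025,0,0,0],[0,-0.18,-0.215,0.025,0,0,0],[0,-0.18,-0.215,0.025,0,0,0],[0,-0.18,-0.215,0.025,0,0,0],[0,-0.18,-0.215,0.025,0,0,0],[0,-0.18,-0.215,0.025,0,0,0]]'
python3 -m handwheel '[[0,-0.18,-0.215,0.025,0,0,0],[0,-0.18,-0.215,0.025,0,0,0],[0,-0.18,-0.215,0.025,0,0,0],[0,-0.18,-0.215,0.025,0,0,0],[0,-0.18,-0.215,0.025,0,0,0],[0,-0.18,-0.215,0.025,0,0,0],[0,0,0,0,0,0,0]]' >/dev/null
python3 -c "
from h import *
to(523.7,-268.5,26)"
```

```text
t: 1.35
tool_pos: [417.7, 57.4, 181.0]
orientation: [[-0.918, 0.396, 0.0], [0.396, 0.918, 0.0], [0.0, 0.0, -1.0]]
ft_force: [1.2, 0.9, -0.3]
finger_gap: 85.5
grip_force: 0.0
t 2.23 pos [ 512.4 -269.5  150.8] yaw_y 1.155 zaxis [-0.002 -0.005 -1.   ] units [-0.0494  0.0305  0.624 ] gap 85.3 grip 0.0 F [-1.2  0.6 -0.3] j [-0.17  0.4   0.7   1.87 -0.31  0.98  1.83]
```

```bash
python3 -m handwheel '[[0,-0.05,0.03,0.1,0,0,0],[0,0,0,0.1,0,0,0],[0,0,0,0,0,0,0]]' >/dev/null
python3 - <<'E'
from h import *
c=load('scene'); print(proj(c,[[523.7,-268.5,80],[467.5,-33.9,12],[605.5,213.6,160]])*1.5)
to(523.7,-268.5,26)
c=shot('top'); save(c,'t2.png',(270,130,110,90),6)
E
```

```text
[[272.45301382 309.77179536]
 [383.20752844 305.57023916]
 [523.01838322 264.81476672]]
t 2.6 pos [ 523.  -259.5  108.8] yaw_y 1.164 zaxis [-0.006  0.002 -1.   ] units [-0.0234 -0.0398  0.4137] gap 85.1 grip 0.0 F [ 0.2 -0.4  0.4] j [-0.15  0.47  0.66  1.88 -0.36  0.92  1.85]
```

View pics/t2.png

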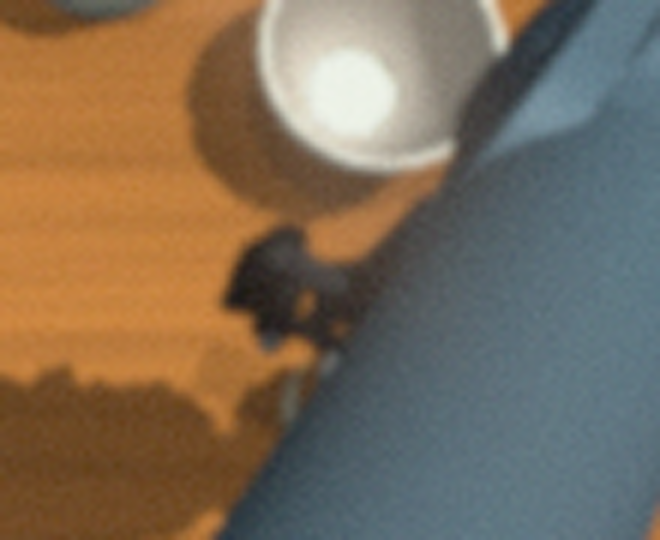

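The arm hides the jar from the top camera. The scene camera's projections match the picture (cap at 272,310), so I'll descend.

```bash
python3 -m handwheel '[[0,-0.023,-0.04,0,0,0,0],[0,0,0,0.13,0,0,0],[0,0,0,0.14,0,0,0],[0,0,0,0.14,0,0,0],[0,0,0,0,0,0,0]]' >/dev/null
python3 -c "
from h import *
to(523.7,-268.5,26)
c=shot('scene'); save(c,'s2.png',(130,160,130,100),6)"
```

```text
t 3.27 pos [ 524.8 -270.8   28.1] yaw_y 1.162 zaxis [-0.003  0.001 -1.   ] units [0.0094 0.0086 0.0105] gap 85.5 grip 0.0 F [0.  0.  0.1] j [-0.06  0.6   0.59  1.89 -0.46  0.78  1.94]
```

View pics/s2.png

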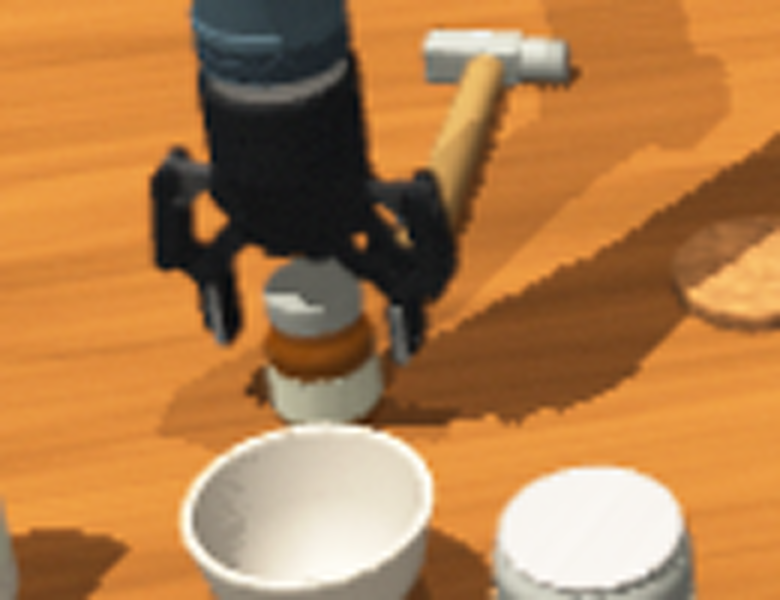

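Both fingers straddle the jar, which stands at about (320,350) in the crop. I'll go a little lower and grip.

```bash
python3 -m handwheel '[[0,0.008,0.008,0.04,0,0,0],[0.4,0,0,0,0,0,0],[0.6,0,0,0,0,0,0],[0.8,0,0,0,0,0,0],[0.8,0,0,0,0,0,0],[0.8,0,0,0,0,0,0]]' 50 >/dev/null
python3 -c "
from h import *
to(523.7,-268.5,26)"
```

```text
t 4.08 pos [ 526.2 -269.4   22.4] yaw_y 1.163 zaxis [ 0.002 -0.    -1.   ] units [ 0.0131 -0.0009 -0.0179] gap 52.2 grip 53.3 F [-1.8  0.4  6.2] j [-0.06  0.61  0.58  1.9  -0.47  0.77  1.94]
```

```bash
python3 -m handwheel '[[0.8,0,0,-0.05,0,0,0],[0.8,0,0,-0.15,0,0,0],[0.8,0,0,-0.15,0,0,0],[0.8,0,0,0,0,0,0]]' >/dev/null
python3 -c "
from h import *
to(467.5,-33.9,90)"
```

```text
t 4.58 pos [ 527.1 -269.7   93.3] yaw_y 1.163 zaxis [ 0.005 -0.002 -1.   ] units [0.7413 0.964  0.0129] gap 52.6 grip 53.5 F [ 0.3  0.1 -2.6] j [-0.12  0.51  0.65  1.88 -0.39  0.88  1.88]
```

```bash
python3 -m handwheel '[[0.8,0.06,0.08,0,0,0,0],[0.8,0.13,0.17,0,0,0,0],[0.8,0.13,0.17,0,0,0,0],[0.8,0.13,0.17,0,0,0,0],[0.8,0.13,0.17,0,0,0,0],[0.8,0.1,0.13,0,0,0,0],[0.8,0.06,0.07,0,0,0,0],[0.8,0,0,0,0,0,0]]' >/dev/null
python3 -c "
from h import *
to(469.5,-34.4,35)
c=shot('scene'); save(c,'s3.png',(190,140,130,100),6)"
```

```text
t 5.58 pos [463.9 -32.   89.8] yaw_y 1.167 zaxis [-0.003  0.    -1.   ] units [-0.0315  0.0004  0.2741] gap 52.1 grip 53.5 F [-0.9 -1.1 -3.3] j [-0.62  0.27  0.67  2.17 -0.24  0.77  1.37]
```

View pics/s3.png

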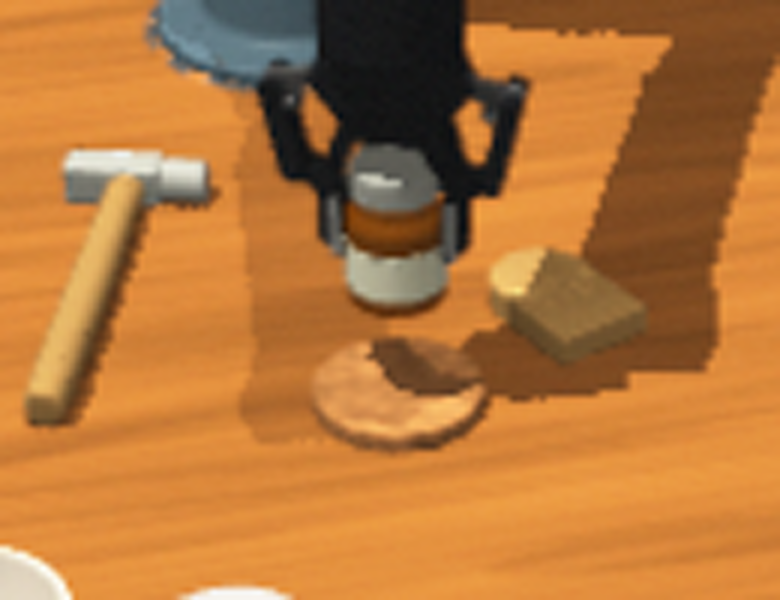

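The jar hangs upright at about (395,230), above the pad at about (400,390). I'll lower it gently.

```bash
python3 -m handwheel '[[0.8,-0.03,0,0.08,0,0,0],[0.8,0,0,0.1,0,0,0],[0.8,0,0,0.05,0,0,0],[0.8,0,0,0.02,0,0,0],[0.8,0,0,0,0,0,0]]' >/dev/null
python3 -c "
from h import *
to(469.5,-34.4,34)"
python3 -m handwheel '[[0.8,0,0,0.01,0,0,0],[0.8,0,0,0.01,0,0,0],[0.8,0,0,0,0,0,0]]' >/dev/null
python3 -c "
from h import *
to(469.5,-34.4,34)"
```

```text
t 6.25 pos [471.4 -36.8  41.3] yaw_y 1.162 zaxis [-0. -0. -1.] units [0.0133 0.0073 0.0363] gap 52.4 grip 53.5 F [ 0.2 -0.1 -2.3] j [-0.55  0.39  0.61  2.17 -0.35  0.68  1.47]
t 6.62 pos [471.3 -36.1  37.3] yaw_y 1.163 zaxis [ 0.  0. -1.] units [0.0116 0.0041 0.0167] gap 52.6 grip 53.5 F [-0.1 -0.4 -3.8] j [-0.54  0.39  0.6   2.17 -0.36  0.67  1.47]
```

```bash
python3 -m handwheel '[[0.8,0.008,0.004,0.007,0,0,0],[0.8,0,0,0.006,0,0,0],[0.8,0,0,0,0,0,0]]' >/dev/null
python3 -c "
from h import *
to(469.5,-34.4,34)"

```

```text
t 7.0 pos [470.  -34.8  34.6] yaw_y 1.163 zaxis [-0. -0. -1.] units [0.0031 0.0009 0.0028] gap 52.3 grip 53.5 F [ 0.5  1.1 -1.9] j [-0.54  0.4   0.6   2.18 -0.36  0.66  1.47]
```

```bash
for i in 1 2; do python3 -m handwheel '[[0.8,0,0,0.007,0,0,0],[0.8,0,0,0,0,0,0]]' >/dev/null
python3 -c "
from h import *
to(469.5,-34.4,34)"; done

```

```text
t 7.25 pos [470.1 -34.8  34.4] yaw_y 1.163 zaxis [-0.001  0.001 -1.   ] units [0.0038 0.0007 0.0018] gap 52.8 grip 54.7 F [-3.5  1.6  8.9] j [-0.54  0.4   0.6   2.18 -0.36  0.66  1.48]
t 7.5 pos [470.1 -34.8  34.3] yaw_y 1.163 zaxis [-0.002  0.003 -1.   ] units [0.0037 0.0008 0.0013] gap 52.0 grip 55.9 F [-8.1  0.5 22. ] j [-0.54  0.4   0.6   2.18 -0.37  0.66  1.48]
```

The jar is on the pad: 22 N upward. I'll ease off and release.

```bash
python3 -m handwheel '[[0.8,0,0,-0.007,0,0,0],[0.7,0,0,0,0,0,0],[0.4,0,0,0,0,0,0],[0,0,0,0,0,0,0],[0,0,0,0,0,0,0],[0,0,0,0,0,0,0]]' 20 >/dev/null
python3 -c "
from h import *
to(469.5,-34.4,34)"
python3 -m handwheel '[[0,0,0,-0.1,0,0,0],[0,0,0,-0.2,0,0,0],[0,0,0,-0.28,0,0,0],[0,0,0,-0.28,0,0,0],[0,0,0,0,0,0,0]]' >/dev/null
python3 -c "
from h import *
to(605.5,213,200)"
```

```text
t 8.25 pos [470.4 -34.9  33.3] yaw_y 1.163 zaxis [ 0. -0. -1.] units [ 0.0052  0.0004 -0.0037] gap 85.6 grip 0.0 F [0.8 0.1 0.2] j [-0.54  0.4   0.6   2.18 -0.37  0.66  1.48]
t 8.88 pos [474.3 -34.9 210. ] yaw_y 1.163 zaxis [ 0.011  0.003 -1.   ] units [-0.1101  1.3977  0.0611] gap 85.5 grip 0.0 F [-0.   0.1 -0.4] j [-0.73  0.06  0.75  2.06 -0.05  1.03  1.21]
```

```bash
python3 -m handwheel '[[0,-0.02,0.2,0,0,0,0],[0,-0.02,0.24,0,0,0,0],[0,-0.02,0.24,0,0,0,0],[0,-0.02,0.24,0,0,0,0],[0,-0.02,0.24,0,0,0,0],[0,-0.01,0.24,0,0,0,0]]' >/dev/null
python3 -m handwheel '[[0,0,0,0,0,0,0.34],[0,0,0,0,0,0,0.34],[0,0,0,0,0,0,0.34],[0,0,0,0,0,0,0.34],[0,0,0,0,0,0,0.34],[0,0,0,0,0,0,0.34],[0,0,0,0,0,0,0.34],[0,0,0,0,0,0,0.34],[0,0,0,0,0,0,0]]' >/dev/null
python3 - <<'E'
from h import *
to(605.5,213,124)
c=shot('top'); save(c,'t4.png',(100,60,170,130),4.5)
E
```

```text
t 10.75 pos [600.5 213.2 203.4] yaw_y -0.259 zaxis [-0.002 -0.002 -1.   ] units [0.0063 0.0249 0.397 ] gap 85.2 grip 0.0 F [ 0.5 -0.7 -0.9] j [-1.08  0.52  0.9   1.69 -0.44  1.15 -0.32]
```

View pics/t4.png

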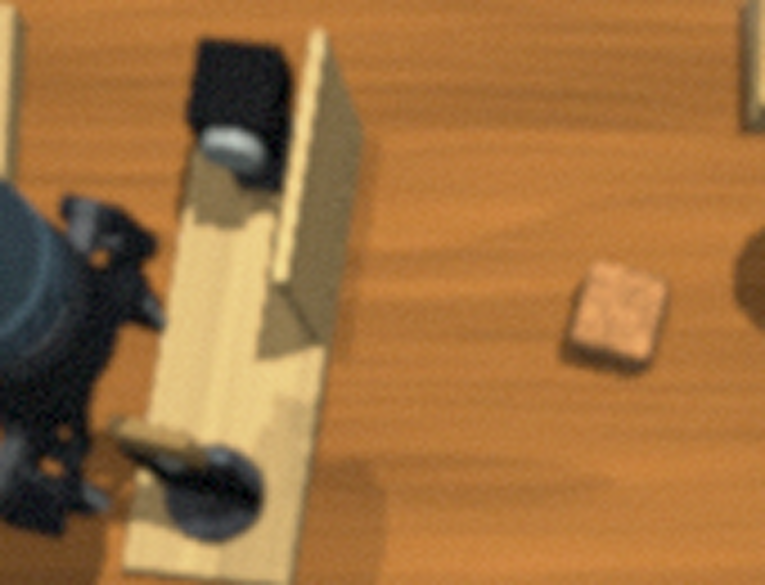

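```bash
python3 -m handwheel '[[0,0.006,0.025,0.1,0,0,0],[0,0,0,0.15,0,0,0],[0,0,0,0.13,0,0,0],[0,0,0,0,0,0,0]]' >/dev/null
python3 -c "
from h import *
to(605.5,213,125)"
python3 -m handwheel '[[0.4,0,0,0,0,0,0],[0.7,0,0,0,0,0,0],[0.95,0,0,0,0,0,0],[1,0,0,0,0,0,0],[1,0,0,0,0,0,0],[1,0,0,0,0,0,0]]' 30 >/dev/null
python3 -c "
from h import *
to(605.5,213,125)"
```

```text
t 11.3 pos [603.9 212.5 125.3] yaw_y -0.26 zaxis [-0.007 -0.003 -1.   ] units [0.0043 0.0074 0.0016] gap 85.4 grip 0.0 F [-0.   0.7 -0.5] j [-1.02  0.62  0.83  1.73 -0.52  1.04 -0.26]
t 12.05 pos [606.2 213.7 129.9] yaw_y -0.261 zaxis [-0.001  0.001 -1.   ] units [-0.0045 -0.0022  0.0247] gap 9.6 grip 32.4 F [-3.3  0.7  5.6] j [-1.02  0.61  0.84  1.73 -0.52  1.04 -0.26]
```

```bash
python3 -m handwheel '[[1,0,0,0,0,0,0.2],[1,0,0,0,0,0,0.2],[1,0,0,0,0,0,0.2],[1,0,0,0,0,0,0.2],[1,0,0,0,0,0,0.2],[1,0,0,0,0,0,0.2],[1,0,0,0,0,0,0.2],[1,0,0,0,0,0,0.2],[1,0,0,0,0,0,0],[1,0,0,0,0,0,0]]' >/dev/null
python3 - <<'E'
from h import *
to(605.5,213,125)
c=shot('top'); a=c; save(c,'t5.png',(120,64,230,176),3.4)
c=shot('scene'); save(c,'s5.png',(200,130,200,150),4)
E
```

```text
t 13.3 pos [604.2 215.3 129.9] yaw_y -1.096 zaxis [-0.006  0.002 -1.   ] units [0.0007 0.0132 0.0245] gap 9.5 grip 33.0 F [-8.3  2.5 10.2] j [-1.13  0.71  1.02  1.73 -0.67  1.1  -0.99]
```

View pics/t5.png

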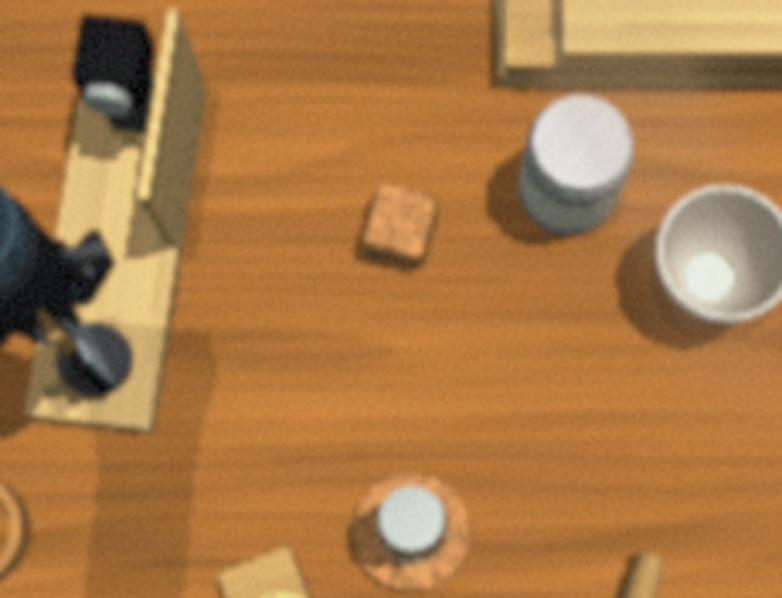

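View pics/s5.png

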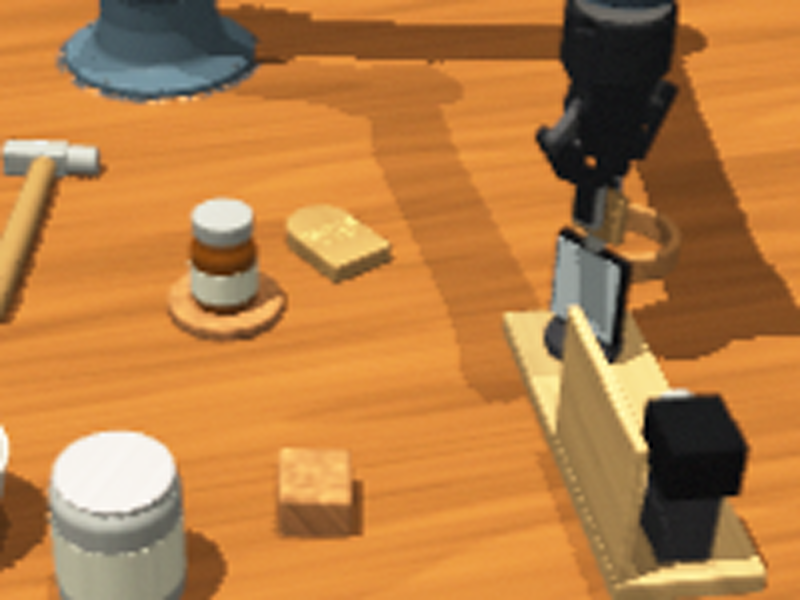

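The jar stands centred on the pad: its cap is at (411,519) in the top crop, and nothing else has moved. The mirror has turned with the grip. Next I'll check the numbers.

```bash
python3 - <<'E'
from h import *
c=load('top'); j=cr(c,411,519,92); s=manip.get_state();R=s['orientation'];g=np.arctan2(R[1,1],R[0,1])
A=np.array([605.5,213.6]); d=j[:2]-A; sd=2*g+0.122
print(j,g,'a',-g-.262,'side',-np.sin(sd)*d[0]+np.cos(sd)*d[1], np.abs(s['joint_vel']).max(), s['grip_force'],s['t'])
E
```

```text
[468.01548567 -34.80839375  92.        ] -1.0962066075697126 a 0.8342066075697125 side -1.6694543955428855 0.0018283266682261469 33.00878047943115 13.4
```

The jar is 1 mm from the pad's centre, the line of sight misses its axis by about 2 mm, and the arm is at rest. I'm handing in.

```bash
python3 -c "
from workcell import manip
print(manip.sign_off())"
```

```text
the job is handed in; nothing more can be done
None
```

I handed the job in at about 13.4 s: by my measurements the jar stands released about 1 mm from the cork pad's centre, and the gripper holds the mirror at about 0.83 rad with the reflected line of sight about 2 mm off the jar's axis; sign-off gave no verdict.

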